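# Set up the bread sign on its folding easel

### The arm

A 6-joint arm with a two-finger parallel gripper is mounted at the origin on the work surface. World frame = base frame: x ahead of the robot, y to its left, z up, the work surface at z = 0. Lengths are in m, angles in degrees, forces in N, time in s.
With the tool pointing down it reaches from about 0.25 to 0.8 m from the base axis. Payload 8.5 kg.
Tool frame: the origin (TCP) lies midway between the tips of the shut fingers; the grasp point (between the pads) lies grip_depth behind it (grip_depth is the distance from the TCP to the grasp point, in m); z points along the fingers, y is the line along which they close (so a half turn about z gives the same grasp; the last joint's range is limited). The gripper opens to 85 mm and grips with 20 to 120 N. Pads are 22 mm wide; open, the fingers measure 114 mm over their backs; the gripper's body (76 mm by 85 mm) begins 54 mm behind the grasp point. The pads swing forward as they close: fully open they stand 13 mm farther back than shut.
Start: joints at [-76.49, 13.648, -0.773, 75.585, 0, 90], TCP at [0.123, -0.51, 0.231] pointing down, gripper open.
Joint ranges: [-152.45, 152.45], [-59.26, 108.67], [-65.41, 83.53], [-104.44, 129.93], [-82.83, 76.93], [-180, 180]. Speed limits (degrees/s): [127.2, 127.2, 159.86, 180, 180, 180].

### API

Orientations are given as [roll, pitch, yaw] about the fixed x, y, z axes, in that order (R = Rz(yaw) Ry(pitch) Rx(roll)).
In Python, from plant import * gives the robot as it stands.
- The arm moves only by the tool move_arm, never from a script. Its argument "commands" is one flat list of numbers, 6 for each row, row after row: the shift along the tool's x, y, z in cm, then the turn, a rotation vector about the tool's x, y, z in rad. A call has exactly 10 rows; each row shifts and turns the commanded pose from where the row before left it, along the tool's axes as they then stand; what a row does not reach is not made up. A row lasts 1/8 s, in which the tool goes at most 62.5 mm and 10.7 degrees, less where a joint would pass 70% of its speed; a pose out of reach is approached as far as the arm can. A call is refused whole if a number of a shift passes 6.25 or a number of a turn 0.188, either way. A call with a gripper value outside its range is refused whole. "gripper" is the opening, from 0 (shut) to 1 (fully open), set as the call begins (left out, the last holds). The fingers move at their own pace and stop on an object; "newtons" is the grip in N (left out, the last holds). Time passes only in rows, so rows that do not move let the fingers close, or fill a call up. It gives the time, the measured TCP pose, the force, the opening and the grip force at its end, in the units of the state.
- get_state(): the state, without advancing time (a new reading comes with each control period).
- get_image(name): name is "side" or "top"; returns the picture (420x560x3 uint8, red, green, blue); there is no depth.
- camera_info(name): a dict with "fovy" (degrees; the focal length in pixels is half the picture's height over the tangent of half this angle, whatever the lens; pixels are square), "cx", "cy" (the principal point, pixels), "k1" (the pictures are not rectified: a ray, as slopes to the right and down, at radius r is drawn at 1 + k1 r^2 times it, then the intrinsics apply), "camera_from_world" (4x4, takes a point from world to camera coordinates). Camera axes: x right, y up, looking along -z (the intrinsics and any distortion apply to the point x, -y, -z); pixel columns grow to the right and rows downward; lengths in m; the calibration is good to about 2 mm. A picture is of the moment at which its call begins. camera_info takes no time and is no camera call.
- close_job(): hands the job in; it is judged then, once.
Trained networks look in the newest picture that a camera, given by its name, has taken for a name from the list of things; names that differ only in an ending like _2 or _b are one class to them, and where a whole thing is asked for, a point or a joint stands for the part that bears it (a point fixed in the world has none). Each returns a list of dicts, best first, with "p" (0 to 1); they miss things now and then, are a little off and sometimes report something else, mostly with a low value. They report only what shows in the picture. A call takes as long as a camera call. They do not tell look-alikes from the thing itself.
- search_frame(camera, thing): "box" ([left, top, width, height] in pixels, round what is visible of it).
- cut_out(camera, thing): "mask" (420x560 bool, what is visible of it) and "box" ([left, top, width, height] in pixels, round what is visible of it).
The state is a dict: "clock": time; "q": joint angles; "joint_velocities": joint speeds; "joint_efforts": joint torques, N m; "tcp_pos": TCP position; "ee_rot": TCP orientation; "wrist_force": force on the tool from outside, world axes, zero at the start; "wrist_torque": the same for the moment, N m; "opening": finger opening in m; "grasp_force": force on a finger pad.
Only numpy, scipy, OpenCV 4.12 (cv2) and the standard library are available. Lean on these libraries where they do the work, as an engineer would, in place of code of your own. Each camera call takes 0.05 s, during which the arm holds its last target. There are 200 camera calls.

### The job

Flip the folded easel's back board up past its tipping point so that it stays open leaning back against its stop, then take the paddle-shaped bread sign out of its wooden holder, slip its keyhole over the screw head on the board and pull the sign straight down until the screw sits at the top of the narrow slot. Leave the sign hanging there, upright and at rest, and do not disturb the jam jar, the loaf or the crate of rolls.

Things in the scene. Friction and masses are not known exactly. Their poses are not given: they have to be found in the camera images.
- easel: Small folding counter easel, fixed: dark wooden base plate 190 x 166 mm, 10 mm thick, two hinge posts (60 mm high) and brass rear stops at its +-y edges. Origin: on the counter straight below the middle of the hinge axis. y is parallel to the hinge axis, z up, -x is its front: the board lies towards -x when folded and faces -x when open (roughly to the robot).
- easel_board (a joint): Angle of the 0.35 kg pale back board about its hinge: 0 folded level, pointing to easel -x, screw underneath; pi/2 vertical; 1.78 open, leaning 12 degrees back on its stop. Spring and weight pull it shut below about 1.2 rad and snap it open above 1.5; it stays in either end state. Lifting at the tab takes about 3 N. Board: 130 mm wide (y), 12 mm thick, reaches 125 mm from the hinge axis.
- easel_hinge (a point): Point on the hinge axis, middle of the board, 45 mm above the counter. Its axes turn with the board: z runs along the board from hinge to free edge, y along the hinge axis, x from the screw side through to the back. (Folded: z = easel -x, x = up. Open: z = up, tilted 12 degrees back; x = away from the front.)
- easel_tab (a point): Grip point of the brass pull tab on the board's free edge, 157 mm from the hinge axis and 49 mm to +y, axes as easel_hinge. The tab, in the board's plane, is 22 mm wide (y), 12 mm thick and spans 125 to 180 mm from the hinge axis. Folded, it points level towards the robot 45 mm above the counter; pinch it across y from above; it can turn in the grip as the board swings.
- screw (a point): Steel screw that carries the sign: on the board's centre line, 100 mm from the hinge axis, underneath while folded. It stands square out of the board along -x (axes as easel_hinge): shank 8 mm diameter, 11 mm long, then a flat round head 18 mm diameter, 4 mm thick. This point: on the screw's axis, mid-shank, 5.5 mm off the board's face.
- sign: Loose paddle-shaped sign, 8 mm thick (x), about 0.22 kg, both faces alike: wine-red panel 110 wide (y) x 115 mm tall with cream loaf emblem; above it a pale wooden handle 32 mm wide up to z = 180 mm. Origin: middle of its bottom edge, z up. Through keyhole: entry 26 mm wide and high centred at z = 50 mm, above it a slot 11 mm wide, closed at z = 89 mm. Starts upright in the holder.
- sign_grip (a point): Middle of the sign's handle, where it can be pinched across its 8 mm thickness: on the sign's centre, z = 150 mm.
- sign_hole (a point): Centre of the keyhole's round entry, z = 50 mm of the sign, mid-thickness. Axes as the sign.
- sign_seat (a point): Where the screw's axis lies when the sign is fully pulled down: at the closed top of the narrow slot, z = 85 mm of the sign, mid-thickness (35 mm above sign_hole). Axes as the sign.
- sign_rack: Wooden sign holder, fixed: block 80 x 130 mm, 42 mm high, with one slot 11 mm wide along its y, 30 mm deep, in which the sign stands with its bottom edge 12 mm above the counter. Origin: centre of its underside. It may be on the left or on the right.
- jam_jar: Amber jar with white cap, 64 mm diameter, 90 mm tall. Origin: centre of its underside. Leave alone.
- loaf: Dark seeded loaf with a paper band, about 230 x 70 mm, 70 mm high, on a pale cutting board. Origin: centre of its underside. Leave alone.
- roll_crate: Wooden crate of rolls, 160 x 200 mm, about 75 mm high with the rolls. Origin: centre of its underside. Across the counter from the sign holder. Leave alone.
Mind the look-alikes: they are no part of the job. Of the things like the sign, leave any that is pink, purple or yellow; of the rest the larger one is meant.

How it is judged:
By the outcome, as a careful person would: the job done as asked, in the order asked, and still so for the second after the job is handed in, with the robot touching nothing.
It also fails if it takes over 58 s, if anything falls off the work surface, if the arm or the gripper's body presses on something with over 40 N, if the wrist force passes 120 N, or if a joint passes its speed limit or range.

## Working session

There is one attempt and no reset: what is moved stays moved. The work goes in short steps, Python scripts to look and compute and a tool call to move; the robot and the scene stay as the last step left them, time stands still between calls to the robot, and variables do not carry over. Pictures are saved under pics/ and viewed, at most 10 in all, crops included, and the job is handed in when it is done.

Besides the shell and the picture viewer there is one more tool, called as name(argument=value, ...) on one line, values as JSON. move_arm: Moves the arm, as the interface text tells. Its arguments: {"type":"object","properties":{"commands":{"type":"array"},"gripper":{"type":"number"},"newtons":{"type":"number"}},"required":["commands"]}

```bash
mkdir -p pics; ls; python3 - <<'E'
from plant import *
import cv2,numpy as np
for n in("side","top"):
    im=get_image(n); cv2.imwrite(f"pics/{n}0.png",im[:,:,::-1]); print(n,camera_info(n))
    for t in("easel","easel_board","easel_tab","sign","sign_rack","jam_jar","loaf","roll_crate"):
        print(t,[(np.round(d["box"]).tolist(),round(d["p"],2)) for d in search_frame(n,t)][:4])
s=get_state(); print(s)
E
```

```text
pics
side {'fovy': 57.25941310142603, 'cx': 282.811313460368, 'cy': 211.14380848682816, 'k1': -0.09842815583935213, 'camera_from_world': array([[ 0.99639132, -0.08429309,  0.00995084, -0.50098415],
       [ 0.06049885,  0.78753036,  0.61329912, -0.03819264],
       [-0.05953346, -0.61048391,  0.78978805, -1.09179406],
       [ 0.        ,  0.        ,  0.        ,  1.        ]])}
easel [([268.0, 179.0, 88.0, 68.0], 0.9), ([258.0, 284.0, 10.0, 68.0], 0.6), ([245.0, 293.0, 37.0, 65.0], 0.5)]
easel_board [([273.0, 190.0, 62.0, 40.0], 0.9)]
easel_tab [([270.0, 188.0, 64.0, 43.0], 0.65)]
sign [([255.0, 372.0, 13.0, 48.0], 0.8), ([304.0, 335.0, 34.0, 42.0], 0.78), ([261.0, 282.0, 9.0, 70.0], 0.75), ([194.0, 273.0, 38.0, 31.0], 0.75)]
sign_rack [([246.0, 294.0, 36.0, 66.0], 0.95), ([272.0, 190.0, 64.0, 44.0], 0.45)]
jam_jar [([345.0, 248.0, 29.0, 40.0], 0.88)]
loaf [([325.0, 104.0, 32.0, 53.0], 0.7)]
roll_crate [([234.0, 108.0, 48.0, 52.0], 0.9), ([347.0, 253.0, 25.0, 38.0], 0.16)]
top {'fovy': 56.79794191068937, 'cx': 281.58536134703985, 'cy': 211.9052609630439, 'k1': 0.001309518387877904,
[... 732 characters left out ...]
.82)]
{'clock': 0.9, 'q': array([-7.64905784e+01,  1.36477782e+01, -7.73882886e-01,  7.55860704e+01,
        4.58222329e-04,  8.99994063e+01]), 'joint_velocities': array([-0.00112289,  0.06453198,  0.0227709 ,  0.02687986,  0.01414364,
        0.0519571 ]), 'joint_efforts': array([ 1.15750230e-03, -5.38559639e+01,  3.46692610e+01,  2.34103456e-03,
        3.40056636e-05,  2.70606927e-05]), 'tcp_pos': array([ 0.12263133, -0.51041596,  0.23127427]), 'ee_rot': array([-1.79992268e+02, -4.58302440e-04,  1.35100153e+01]), 'wrist_force': array([ 0.1835975 , -0.52857547,  1.38450287]), 'wrist_torque': array([ 0.05604942,  0.00647061, -0.0108013 ]), 'grasp_force': 0.0, 'opening': 0.08552634983970081}
```

```bash
python3 - <<'E'
import cv2,numpy as np
s=cv2.imread("pics/side0.png");t=cv2.imread("pics/top0.png")
a=cv2.resize(s[160:420,180:400],None,fx=2.27,fy=2.27,interpolation=cv2.INTER_CUBIC)
cv2.imwrite("pics/sidecrop.png",a)
b=cv2.resize(t[140:320,210:460],None,fx=3.2,fy=3.2,interpolation=cv2.INTER_CUBIC)
cv2.imwrite("pics/topcrop.png",b)
E
```

```text
(no output)
```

View pics/sidecrop.png

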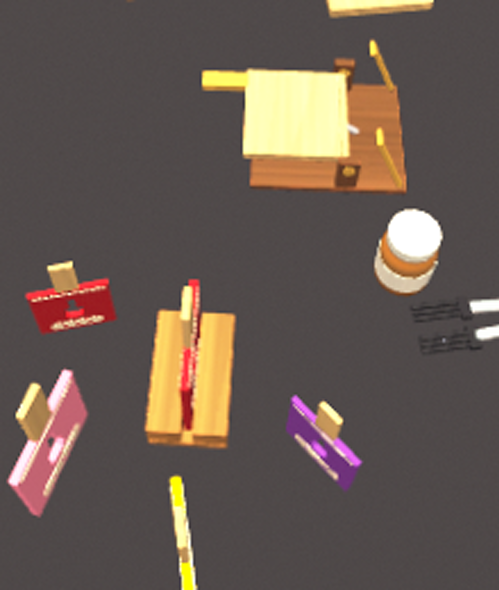

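View pics/topcrop.png

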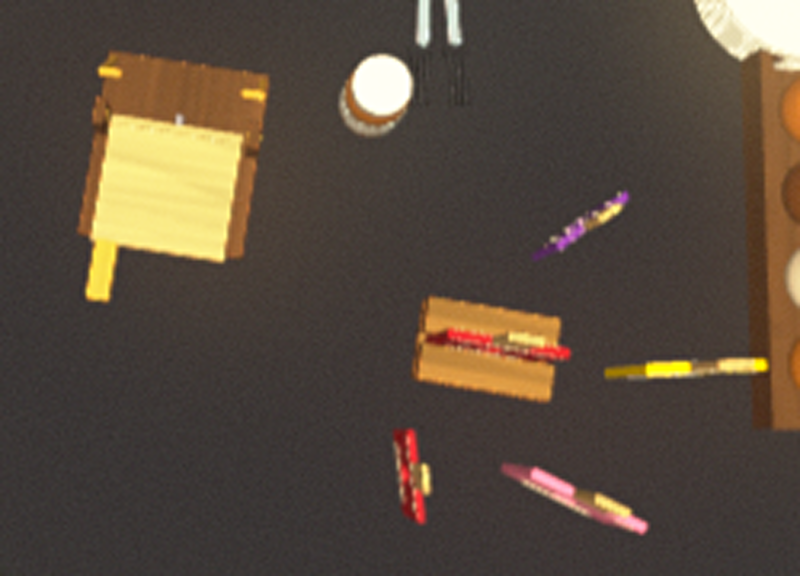

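The large red sign at side ≈(263,320)/top ≈(364,247), standing in the wooden holder, is the one meant. The others are pink (side 200,355), purple (322,355), yellow (261,395) and a smaller red one (212,290). The tab is at top ≈(241,224).

```bash
cat > h.py <<'E'
import numpy as np
from plant import *
from scipy.optimize import least_squares
from scipy.spatial.transform import Rotation as R
def proj(n,P):
    c=camera_info(n);T=c["camera_from_world"];f=210/np.tan(np.radians(c["fovy"]/2))
    q=np.atleast_2d(P)@T[:3,:3].T+T[:3,3]; s=np.c_[q[:,0],-q[:,1]]/-q[:,2:]
    s=s*(1+c["k1"]*(s**2).sum(1,keepdims=True)); return s*f+[c["cx"],c["cy"]]
def planar(p,L):
    L=np.atleast_2d(L);c,s=np.cos(p[2]),np.sin(p[2])
    return np.c_[p[0]+c*L[:,0]-s*L[:,1],p[1]+s*L[:,0]+c*L[:,1],L[:,2]]
def fit(obs,p0):
    # obs: list of (cam, local pts, pixels)
    f=lambda p:np.concatenate([(proj(n,planar(p,L))-px).ravel() for n,L,px in obs])
    r=least_squares(f,p0,loss="soft_l1");return r.x,f(r.x)
E
python3 - <<'E'
from h import *
tc=lambda a:np.array(a)/3.2+[210,140]; sc=lambda a:np.array(a)/2.27+[180,160]
z=.051
B=[[-.0,.065,z],[-.0,-.065,z],[-.125,-.065,z],[-.125,.065,z],[-.18,.060,z],[-.18,.038,z]]
o=[("top",B[2:],tc([(223,262),(92,243),(87,298),(110,300)])),
("side",[B[2],B[3],B[4],B[5]],sc([(244,156),(248,69),(202,72),(202,88)]))]
p,r=fit(o,[.6,0,0]);print("easel",p,np.degrees(p[2]),r.round(1))
h=.042
K=[[.04,.065,h],[.04,-.065,h],[-.04,-.065,h],[-.04,.065,h]]
o=[("top",K,tc([(428,297),(560,318),(551,402),(416,380)])),("side",[K[3],K[0],K[2]],sc([(160,310),(235,314),(148,435)]))]
p,r=fit(o,[.5,-.2,0]);print("rack",p,np.degrees(p[2]),r.round(1))
z=.192
H=[[0,.016,z],[0,-.016,z]]
o=[("top",H,tc([(495,338),(548,342)])),("side",[[0,0,z]],sc([(187,289)]))]
q,r=fit(o,p);print("handle",q,np.degrees(q[2]),r.round(1))
for n in("top","side"): print(proj(n,planar(p,[[0,0,.192],[0,0,.042],[0,.055,.127],[0,-.055,.127]])).round(1).tolist())
E
```

```text
easel [ 0.63733481 -0.03735997 -0.11548848] -6.617002519519027 [ 0.7 -1.1 -0.2 -1.3  0.1 -0.6  0.1 -0.2 -0.7 -0.7 -1.3  0.8 -0.2  0.3
 -0.6 -0.9]
rack [ 0.43004949 -0.34463019 -0.13065258] -7.4858411772973525 [ 0.1 -0.9  0.2 -0.8 -0.  -1.3  0.4 -1.2 -1.1  0.3 -0.7  0.1 -1.4 -0.9]
handle [ 0.42888167 -0.3302178  -0.06549223] -3.7524281129270536 [ 0.1 -0.7 -4.7 -0.8 -1.6  1.3]
[[376.0, 245.2], [362.9, 248.0], [351.0, 243.5], [388.8, 249.6]]
[[261.8, 295.2], [264.0, 323.6], [264.7, 285.2], [260.8, 333.8]]
```

```bash
cat >> h.py <<'E'
def pose():
    s=get_state();return np.array(s["tcp_pos"]),R.from_euler("xyz",s["ee_rot"],degrees=True)
def rows(p0,R0,p1,R1,n):
    "n equal steps, straight line, in tool axes (cm, rad); world rotation spread evenly"
    dr=(R0.inv()*R1).as_rotvec();out=[]
    for i in range(n):
        Ri=R0*R.from_rotvec(dr*i/n)
        out.append(list(np.round(Ri.inv().apply((p1-p0)/n)*100,2))+list(np.round(dr/n,4)))
    print("\n".join(str([float(v) for v in o])[1:-1]+"," for o in out))
down=lambda yaw:R.from_euler("xyz",[180,0,yaw],degrees=True)
E
python3 - <<'E'
from h import *
import plant
print([n for n in dir(plant) if n[0]!="_"], globals().get("grip_depth"))
p,r=pose(); rows(p,r,np.array([.487,.030,.15]),down(-6.6),12)
E
```

```text
['MotionError', 'camera_info', 'close_job', 'cut_out', 'get_image', 'get_state', 'grip_depth', 'search_frame'] 0.0187
4.0, -3.67, 0.68, -0.0, 0.0, 0.0292,
3.9, -3.78, 0.68, -0.0, 0.0, 0.0292,
3.78, -3.9, 0.68, -0.0, 0.0, 0.0292,
3.67, -4.01, 0.68, -0.0, 0.0, 0.0292,
3.55, -4.11, 0.68, -0.0, 0.0, 0.0292,
3.43, -4.21, 0.68, -0.0, 0.0, 0.0292,
3.3, -4.31, 0.68, -0.0, 0.0, 0.0292,
3.17, -4.41, 0.68, -0.0, 0.0, 0.0292,
3.04, -4.5, 0.68, -0.0, 0.0, 0.0292,
2.91, -4.59, 0.68, -0.0, 0.0, 0.0292,
2.78, -4.67, 0.68, -0.0, 0.0, 0.0292,
2.64, -4.75, 0.68, -0.0, 0.0, 0.0292,
```

move_arm(commands=[4.0,-3.7,0,0,0,0.03,3.9,-3.8,0,0,0,0.03,3.8,-3.9,0,0,0,0.03,3.7,-4.0,0,0,0,0.03,3.55,-4.1,0,0,0,0.03,3.4,-4.2,0.7,0,0,0.03,3.3,-4.3,0.7,0,0,0.03,3.2,-4.4,0.7,0,0,0.03,3.0,-4.5,0.7,0,0,0.03,2.9,-4.6,0.7,0,0,0.03], gripper=0.6)

```text
clock: 2.15
tcp_pos: [0.4285, -0.0592, 0.1964]
ee_rot: [180.0, -0.0, -3.7]
wrist_force: [1.2, -0.3, 0.1]
opening: 0.0514
grasp_force: 0.0
```

```bash
python3 - <<'E'
from h import *
print(get_state()["clock"],pose()[0]); p,r=pose(); rows(p,r,np.array([.487,.030,.10]),down(-6.6),5)
E
```

```text
2.15 [ 0.42854248 -0.05922896  0.19636098]
1.05, -1.86, 1.93, 0.0, -0.0002, 0.01,
1.03, -1.87, 1.93, 0.0, -0.0002, 0.01,
1.01, -1.88, 1.93, 0.0, -0.0002, 0.01,
0.99, -1.89, 1.93, 0.0, -0.0002, 0.01,
0.98, -1.9, 1.93, 0.0, -0.0002, 0.01,
```

move_arm(commands=[1.05,-1.86,1.9,0,0,0.01,1.03,-1.87,1.9,0,0,0.01,1.0,-1.88,1.9,0,0,0.01,1.0,-1.89,1.9,0,0,0.01,1.0,-1.9,1.9,0,0,0.01,0,0,0,0,0,0,0,0,0,0,0,0,0,0,0,0,0,0,0,0,0,0,0,0,0,0,0,0,0,0])

```text
clock: 3.4
tcp_pos: [0.4819, -0.0152, 0.1026]
ee_rot: [-177.9, 0.0, -3.1]
wrist_force: [-0.1, 0.3, -0.3]
opening: 0.0517
grasp_force: 0.0
```

```bash
python3 - <<'E'
from h import *
import cv2
ims=[]
for n,(x,y) in(("side",(210,130)),("top",(180,130))):
    im=get_image(n)[y:y+130,x:x+130,::-1];ims.append(cv2.resize(im,None,fx=3,fy=3,interpolation=cv2.INTER_CUBIC))
cv2.imwrite("pics/c1.png",np.hstack(ims)); print(pose()[0])
E
```

```text
[ 0.48185543 -0.01518217  0.10244405]
```

View pics/c1.png

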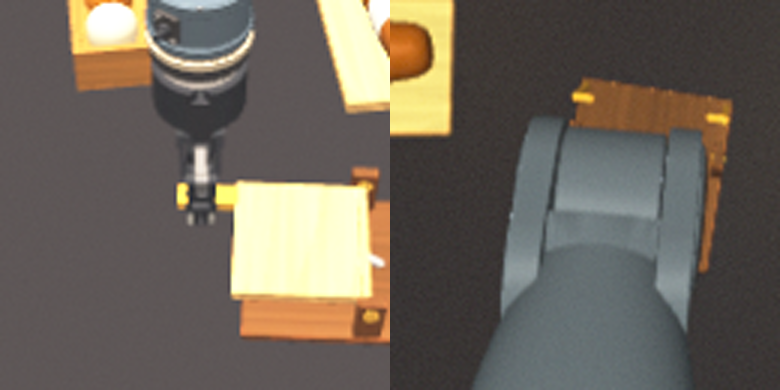

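The side view shows the open fingers above/around the tab at (277,195). The hand is short of target in y, so I'm checking the joints.

```bash
python3 - <<'E'
from h import *
s=get_state();print(s["q"].round(1),s["ee_rot"]); p,r=pose(); print(r.as_matrix().round(3))
rows(p,r,np.array([.487,.030,.10]),down(-6.6),4)
E
```

```text
[ -3.2  14.2 -20.   55.8   2.1 179.9] [-1.77875054e+02  2.90428060e-02 -3.10166722e+00]
[[ 0.999 -0.054  0.002]
 [-0.054 -0.998  0.037]
 [-0.001 -0.037 -0.999]]
0.07, -1.13, 0.1, -0.0093, 0.0004, 0.0153,
0.05, -1.13, 0.09, -0.0093, 0.0004, 0.0153,
0.03, -1.14, 0.08, -0.0093, 0.0004, 0.0153,
0.02, -1.14, 0.07, -0.0093, 0.0004, 0.0153,
```

move_arm(commands=[0,0,0,0,0,-0.185,0,0,0,0,0,-0.185,0,0,0,0,0,-0.185,0,0,0,0,0,-0.185,0,0,0,0,0,-0.185,0,0,0,0,0,-0.185,0,0,0,0,0,-0.185,0,0,0,0,0,-0.185,0,0,0,0,0,-0.185,0,0,0,0,0,-0.185])

```text
clock: 4.75
tcp_pos: [0.4818, -0.0151, 0.1023]
ee_rot: [179.4, -2.1, 103.3]
wrist_force: [0.5, 0.8, 0.5]
opening: 0.0511
grasp_force: 0.0
```

```bash
python3 - <<'E'
from h import *
p,r=pose();print(p,r.as_euler("xyz",degrees=True))
rows(p,r,np.array([.487,.030,.10]),down(173.4),8)
E
```

```text
[ 0.48183332 -0.01514086  0.10225739] [179.44795945  -2.05289463 103.26253339]
0.53, 0.19, 0.05, 0.0038, -0.0032, -0.153,
0.5, 0.27, 0.05, 0.0038, -0.0032, -0.153,
0.45, 0.34, 0.04, 0.0038, -0.0032, -0.153,
0.39, 0.41, 0.04, 0.0038, -0.0032, -0.153,
0.33, 0.46, 0.04, 0.0038, -0.0032, -0.153,
0.25, 0.51, 0.04, 0.0038, -0.0032, -0.153,
0.17, 0.54, 0.03, 0.0038, -0.0032, -0.153,
0.09, 0.56, 0.03, 0.0038, -0.0032, -0.153,
```

move_arm(commands=[0.53,0.19,0.05,0.004,-0.003,-0.153,0.5,0.27,0.05,0.004,-0.003,-0.153,0.45,0.34,0.04,0.004,-0.003,-0.153,0.4,0.4,0.04,0.004,-0.003,-0.153,0.33,0.46,0.04,0.004,-0.003,-0.153,0.25,0.51,0.04,0.004,-0.003,-0.153,0.17,0.54,0.03,0.004,-0.003,-0.153,0.1,0.56,0.03,0.004,-0.003,-0.153,0,0,0,0,0,0,0,0,0,0,0,0])

```text
clock: 6.0
tcp_pos: [0.4869, 0.0298, 0.1]
ee_rot: [-180.0, -0.1, 172.9]
wrist_force: [1.1, -0.1, 0.5]
opening: 0.0509
grasp_force: 0.0
```

```bash
python3 - <<'E'
from h import *
import cv2
p,r=pose();print(p,r.as_euler("xyz",degrees=True),get_state()["q"].round(1))
rows(p,r,np.array([.487,.030,.028]),down(173.4),6)
im=get_image("side")[150:250,220:350,::-1]
cv2.imwrite("pics/c2.png",cv2.resize(im,None,fx=4,fy=4,interpolation=cv2.INTER_CUBIC))
E
```

```text
[0.48692921 0.02982483 0.09999513] [-1.79967568e+02 -1.25923151e-01  1.72856629e+02] [  3.5  14.9 -19.4  55.8  -0.   10.7]
-0.0, 0.0, 1.2, -0.0001, -0.0004, -0.0016,
-0.0, 0.0, 1.2, -0.0001, -0.0004, -0.0016,
-0.0, 0.0, 1.2, -0.0001, -0.0004, -0.0016,
-0.0, 0.0, 1.2, -0.0001, -0.0004, -0.0016,
-0.0, 0.0, 1.2, -0.0001, -0.0004, -0.0016,
-0.0, 0.0, 1.2, -0.0001, -0.0004, -0.0016,
```

View pics/c2.png

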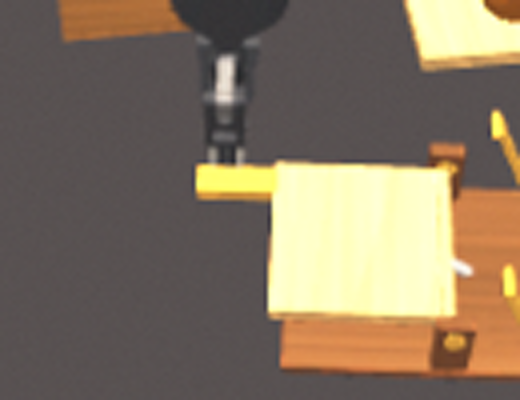

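The fingers are above the tab (side ≈(276,190)). Next I descend, then close.

move_arm(commands=[0,0,1.2,0,0,0,0,0,1.2,0,0,0,0,0,1.2,0,0,0,0,0,1.2,0,0,0,0,0,1.2,0,0,0,0,0,1.2,0,0,0,0,0,0,0,0,0,0,0,0,0,0,0,0,0,0,0,0,0,0,0,0,0,0,0])

```text
clock: 7.3
tcp_pos: [0.4871, 0.0299, 0.0284]
ee_rot: [-180.0, -0.1, 173.0]
wrist_force: [-0.1, -0.3, -0.3]
opening: 0.0513
grasp_force: 0.0
```

move_arm(commands=[0,0,0,0,0,0,0,0,0,0,0,0,0,0,0,0,0,0,0,0,0,0,0,0,0,0,0,0,0,0,0,0,0,0,0,0,0,0,0,0,0,0,0,0,0,0,0,0,0,0,0,0,0,0,0,0,0,0,0,0], gripper=0, newtons=35)

```text
clock: 8.55
tcp_pos: [0.4874, 0.0334, 0.0286]
ee_rot: [179.6, -0.1, 173.2]
wrist_force: [-0.9, 19.2, 5.7]
opening: 0.0211
grasp_force: 38.3
```

move_arm(commands=[-0.06,0.3,-1.33,0,0,0,-0.17,0,-1.32,0,0,0,-0.28,0,-1.3,0,0,0,-0.39,0,-1.28,0,0,0,-0.5,0,-1.24,0,0,0,-0.6,0,-1.19,0,0,0,-0.7,0,-1.14,0,0,0,-0.79,0,-1.07,0,0,0,-0.88,0,-1.0,0,0,0,-0.96,0,-0.92,0,0,0])

```text
clock: 9.8
tcp_pos: [0.54, 0.0269, 0.146]
ee_rot: [180.0, -0.2, 173.1]
wrist_force: [2.5, 4.5, -7.8]
opening: 0.0212
grasp_force: 37.5
```

```bash
python3 - <<'E'
from h import *
s=get_state();print(s["tcp_pos"],s["wrist_force"],s["wrist_torque"],s["q"].round(1))
t=np.linspace(.85,1.70,11);print((15.7*np.diff(np.cos(t))).round(2),(-15.7*np.diff(np.sin(t))).round(2))
E
```

```text
[0.53995747 0.02692896 0.14596869] [ 2.48368975  4.52851808 -7.80277364] [ 0.97453253 -0.08135323 -0.10408941] [ 2.8 17.7 -7.9 64.6  0.1  9.8]
[-1.04 -1.11 -1.17 -1.22 -1.26 -1.29 -1.32 -1.33 -1.33 -1.33] [-0.84 -0.75 -0.65 -0.55 -0.44 -0.33 -0.22 -0.11  0.    0.12]
```

move_arm(commands=[-1.04,0,-0.84,0,0,0,-1.11,0,-0.75,0,0,0,-1.17,0,-0.65,0,0,0,-1.22,0,-0.55,0,0,0,-1.26,0,-0.44,0,0,0,-1.29,0,-0.33,0,0,0,-1.32,0,-0.22,0,0,0,-1.33,0,-0.11,0,0,0,-1.33,0,0,0,0,0,-1.33,0,0.12,0,0,0])

```text
clock: 11.05
tcp_pos: [0.663, 0.0116, 0.1836]
ee_rot: [-180.0, -0.2, 173.0]
wrist_force: [-2.0, 2.3, 0.1]
opening: 0.021
grasp_force: 45.2
```

```bash
python3 - <<'E'
from h import *
import cv2
im=get_image("side")[90:260,220:400,::-1]
cv2.imwrite("pics/c3.png",cv2.resize(im,None,fx=3,fy=3,interpolation=cv2.INTER_CUBIC))
s=get_state();print(s["tcp_pos"],s["wrist_force"],s["wrist_torque"])
E
```

```text
[0.66457838 0.0113625  0.18329537] [0.91380918 3.1222055  6.90662313] [ 0.69395551  0.43403779 -0.00874855]
```

View pics/c3.png

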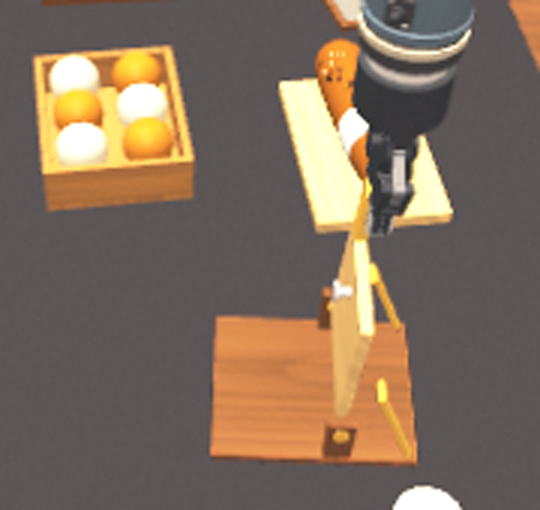

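The board is past vertical (free edge at side ≈(340,180)). I release it and rise.

move_arm(commands=[0,0,0,0,0,0,0,0,0,0,0,0,0,0,0,0,0,0,0,0,0,0,0,0,0,0,-1.5,0,0,0,0,0,-2,0,0,0,0,0,-2.5,0,0,0,0,0,-2.5,0,0,0,0,0,-2.5,0,0,0,0,0,-2.5,0,0,0], gripper=0.6)

```text
clock: 12.35
tcp_pos: [0.6637, 0.0115, 0.3204]
ee_rot: [-180.0, -0.0, 173.0]
wrist_force: [0.4, 0.3, 0.1]
opening: 0.0511
grasp_force: 0.0
```

```bash
python3 - <<'E'
from h import *
p,r=pose();print(p,r.as_euler("xyz",degrees=True))
rows(p,r,np.array([.45,-.16,.34]),down(82.5),10)
E
```

```text
[0.6636891  0.01148535 0.32037175] [-1.79975894e+02 -4.43924530e-02  1.73044156e+02]
1.91, -1.96, -0.19, -0.0001, -0.0, 0.158,
1.58, -2.24, -0.19, -0.0001, -0.0, 0.158,
1.21, -2.46, -0.19, -0.0001, -0.0, 0.158,
0.81, -2.62, -0.19, -0.0001, -0.0, 0.158,
0.39, -2.71, -0.2, -0.0001, -0.0, 0.158,
-0.05, -2.74, -0.2, -0.0001, -0.0, 0.158,
-0.48, -2.7, -0.2, -0.0001, -0.0, 0.158,
-0.9, -2.59, -0.2, -0.0001, -0.0, 0.158,
-1.29, -2.42, -0.2, -0.0001, -0.0, 0.158,
-1.66, -2.18, -0.2, -0.0001, -0.0, 0.158,
```

```bash
python3 - <<'E'
from h import *
import cv2
S=get_image("side");T=get_image("top")
cv2.imwrite("pics/s2.png",S[:,:,::-1]);cv2.imwrite("pics/t2.png",T[:,:,::-1])
cr=lambda im,x,y,w,h,f:cv2.resize(im[y:y+h,x:x+w,::-1],None,fx=f,fy=f,interpolation=cv2.INTER_CUBIC)
a=cr(S,240,270,50,100,6);b=cr(T,330,225,75,50,6) # side rack 300x600; top rack 450x300
c=cr(S,270,140,90,60,5)
b=np.vstack([b,c])
cv2.imwrite("pics/c4.png",np.hstack([a,b]))
E
```

```text
(no output)
```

View pics/c4.png

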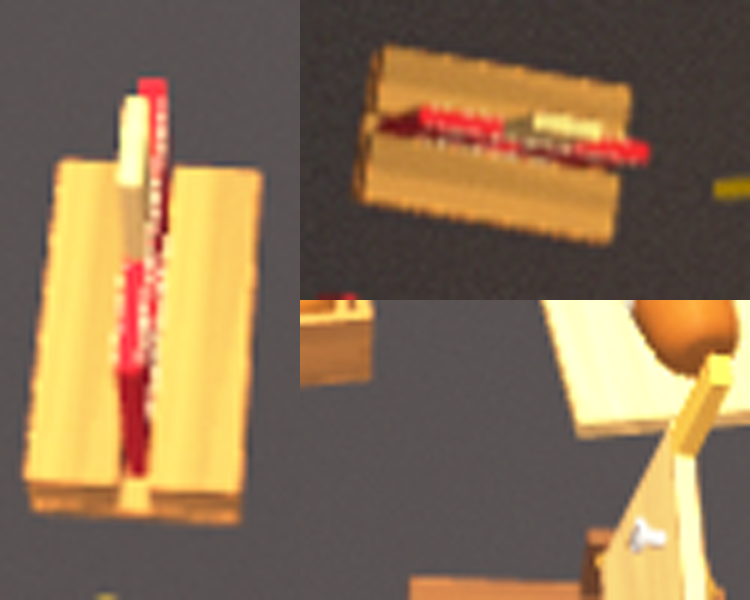

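Side view: handle top runs (263,286)–(262,300), panel top (265.5,283)–(262,331); top view: handle (369,246)–(380,247). The board is open, with the screw head at side ≈(339.6,187.4).

```bash
cat >> h.py <<'E'
TH=1.78
def bd(L): # board coords (x,y,r) -> easel local, open
    L=np.atleast_2d(L);c,s=np.cos(np.pi-TH),np.sin(TH) # z dir=( -cos TH,0,sin TH)
    zx,zz=-np.cos(TH),np.sin(TH)
    return np.c_[zx*L[:,2]+zz*L[:,0],L[:,1],.045+zz*L[:,2]-zx*L[:,0]]
E
python3 - <<'E'
from h import *
L=[[0,.016,.192],[0,-.016,.192],[0,.055,.127],[0,-.055,.127]]
ps=[(263.0,286.2),(261.7,300.5),(265.5,283.3),(261.7,330.8)];pt=[(368.7,245.7),(380.2,246.7),(350.5,244.2),(388,250.5)]
for o in([("side",L,ps),("top",L,pt)],[("side",L,ps)],[("top",L,pt)]):
    p,r=fit(o,[.43,-.34,-.13]);print("sign",p,np.degrees(p[2]),r.round(1))
print(R.from_euler("y",0).as_matrix()[0], bd([0,0,.1]))
P=bd([[0,.049,.18],[0,-.065,.125],[-.021,0,.1]]);px=[(353.6,154.2),(347,171.2),(339.2,187.0)]
for yaw in(-.1155,-.131):
    f=lambda v:(proj("side",planar([v[0],v[1],yaw],P))-px).ravel()
    r=least_squares(f,[.63,-.03]);print("easel",r.x,r.fun.round(1))
E
```

```text
sign [ 0.43047272 -0.34062736 -0.12923218] -7.404458614578156 [-0.5 -0.2 -0.4  0.3 -0.7  0.2 -0.8  1.1 -0.1 -1.6  0.1 -0.7 -0.9 -0.9
 -0.6 -1.1]
sign [ 0.43174354 -0.33999016 -0.1300175 ] -7.449454287897884 [ 0.1 -0.5  0.2 -0.1 -0.1 -0.1 -0.2  0.7]
sign [ 0.42746956 -0.34157066 -0.12967693] -7.429941062095377 [ 0.3 -0.5  0.5  0.4 -0.6  0.2 -0.3 -0.1]
[1. 0. 0.] [[0.0207681  0.         0.14281966]]
easel [0.64452296 0.00113377] [ -0.2 -10.8   2.5  19.1  -2.4 -10.6]
easel [0.6446629  0.00144778] [  0.2 -10.7   2.1  19.1  -2.4 -10.7]
```

move_arm(commands=[1.9,-2.0,-0.2,0,0,0.158,1.6,-2.25,-0.2,0,0,0.158,1.2,-2.45,-0.2,0,0,0.158,0.8,-2.6,-0.2,0,0,0.158,0.4,-2.7,-0.2,0,0,0.158,0,-2.75,-0.2,0,0,0.158,-0.5,-2.7,-0.2,0,0,0.158,-0.9,-2.6,-0.2,0,0,0.158,-1.3,-2.4,-0.2,0,0,0.158,-1.7,-2.2,-0.2,0,0,0.158], gripper=0.5)

```text
clock: 13.7
tcp_pos: [0.449, -0.161, 0.3388]
ee_rot: [-179.9, 0.0, 82.2]
wrist_force: [0.1, -0.0, 0.8]
opening: 0.0431
grasp_force: 0.0
```

```bash
python3 - <<'E'
from h import *
import cv2
P=bd([[0,.049,.18],[-.019,0,.1]]);px=[(353.6,154.2),(339.4,187.2)]
for yaw in(-.1155,-.131):
    f=lambda v:(proj("side",planar([v[0],v[1],yaw],P))-px).ravel()
    r=least_squares(f,[.63,-.03]);print("easel",r.x,r.fun.round(1))
p,r=pose()
rows(p,r,np.array([.4305,-.3406,.23]),down(82.6),8)
E
```

```text
easel [ 0.63981161 -0.03738743] [ 1.1 -0.4 -1.1  0.3]
easel [ 0.6394577  -0.03703695] [ 1.2 -0.3 -1.3  0.2]
-2.25, 0.08, 1.36, -0.0002, 0.0001, -0.0008,
-2.25, 0.07, 1.36, -0.0002, 0.0001, -0.0008,
-2.26, 0.07, 1.36, -0.0002, 0.0001, -0.0008,
-2.26, 0.07, 1.36, -0.0002, 0.0001, -0.0008,
-2.26, 0.07, 1.36, -0.0002, 0.0001, -0.0008,
-2.26, 0.07, 1.36, -0.0002, 0.0001, -0.0008,
-2.26, 0.06, 1.36, -0.0002, 0.0001, -0.0008,
-2.26, 0.06, 1.36, -0.0002, 0.0001, -0.0008,
```

move_arm(commands=[-2.25,0.08,1.36,0,0,0,-2.25,0.07,1.36,0,0,0,-2.25,0.07,1.36,0,0,0,-2.25,0.07,1.36,0,0,0,-2.25,0.07,1.36,0,0,0,-2.25,0.07,1.36,0,0,0,-2.25,0.07,1.36,0,0,0,-2.25,0.07,1.36,0,0,0,0,0,0,0,0,-0.007,0,0,0,0,0,0])

```text
clock: 14.95
tcp_pos: [0.4319, -0.3398, 0.2301]
ee_rot: [-179.9, 0.0, 82.9]
wrist_force: [0.3, 0.4, 0.0]
opening: 0.0426
grasp_force: 0.0
```

move_arm(commands=[0,0,1.1,0,0,0,0,0,1.1,0,0,0,0,0,1.1,0,0,0,0,0,1.1,0,0,0,0,0,1.1,0,0,0,0,0,1.1,0,0,0,0,0,1.1,0,0,0,0,0,1.0,0,0,0,0,0,0,0,0,0,0,0,0,0,0,0])

```text
clock: 16.2
tcp_pos: [0.4319, -0.34, 0.1433]
ee_rot: [-179.9, 0.0, 82.9]
wrist_force: [-0.0, -0.3, 1.2]
opening: 0.0425
grasp_force: 0.0
```

```bash
python3 - <<'E'
from h import *
import cv2
s=get_state();print(s["tcp_pos"],s["ee_rot"],s["wrist_force"])
S=get_image("side")
cr=lambda im,x,y,w,h,f:cv2.resize(im[y:y+h,x:x+w,::-1],None,fx=f,fy=f,interpolation=cv2.INTER_CUBIC)
cv2.imwrite("pics/c5.png",cr(S,220,220,90,130,4.5))
E
```

```text
[ 0.43189381 -0.33998615  0.14326005] [-1.79898488e+02  4.38141821e-02  8.29151468e+01] [-0.00996236 -0.27388119  1.18281221]
```

View pics/c5.png

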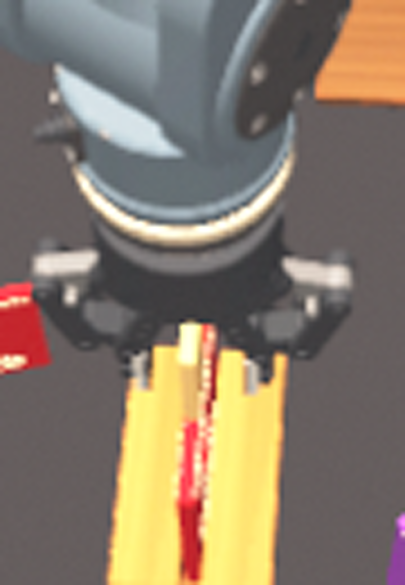

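The handle is between the pads (side ≈(263,298)). I close on it.

move_arm(commands=[0,0,0,0,0,0,0,0,0,0,0,0,0,0,0,0,0,0,0,0,0,0,0,0,0,0,0,0,0,0,0,0,0,0,0,0,0,0,0,0,0,0,0,0,0,0,0,0,0,0,0,0,0,0,0,0,0,0,0,0], gripper=0, newtons=60)

```text
clock: 17.5
tcp_pos: [0.4314, -0.3399, 0.1434]
ee_rot: [-179.9, 0.1, 82.9]
wrist_force: [-3.0, 0.6, 5.7]
opening: 0.0074
grasp_force: 59.0
```

move_arm(commands=[0,0,-0.5,0,0,0,0,0,-1.5,0,0,0,0,0,-2,0,0,0,0,0,-2,0,0,0,0,0,-2,0,0,0,0,0,-2,0,0,0,0,0,-2,0,0,0,0,0,-2,0,0,0,0,0,-2,0,0,0,0,0,-1,0,0,0])

```text
clock: 18.75
tcp_pos: [0.4326, -0.34, 0.3148]
ee_rot: [180.0, 0.1, 82.9]
wrist_force: [0.5, 0.9, -2.9]
opening: 0.0075
grasp_force: 58.5
```

```bash
cat >> h.py <<'E'
def tgt(E,xb,dy,r):
    "TCP pose for sign plane at xb, along-hinge dy, TCP at r along board"
    Q=R.from_euler("z",E[2]).as_matrix()
    bx=Q@[np.sin(TH),0,np.cos(TH)];bz=Q@[-np.cos(TH),0,np.sin(TH)];ey=Q[:,1]
    return planar(E,bd([xb,dy,r]))[0],R.from_matrix(np.c_[ey,bx,-bz])
E
python3 - <<'E'
from h import *
E=[.639,-.037,-.122]
p,r=pose();t,Rt=tgt(E,-.07,0,.1814);print(t,Rt.as_euler("xyz",degrees=True))
for P in([.66,-.2,0],): print(proj("top",[.66,-.2,.09]))
m=np.array([.53,-.18,.31]);rm=r*R.from_rotvec((r.inv()*Rt).as_rotvec()/2)
rows(p,r,m,rm,6);print();rows(m,rm,t,Rt,6)
E
```

```text
[ 0.6084285  -0.03325166  0.23698253] [-1.68013512e+02  1.27222187e-14  8.30099149e+01]
[[319.14803162 169.98597752]]
2.85, 1.28, 0.08, 0.0174, 0.0001, -0.0001,
2.85, 1.28, 0.05, 0.0174, 0.0001, -0.0001,
2.85, 1.29, 0.03, 0.0174, 0.0001, -0.0001,
2.85, 1.29, 0.01, 0.0174, 0.0001, -0.0001,
2.85, 1.29, -0.01, 0.0174, 0.0001, -0.0001,
2.84, 1.29, -0.03, 0.0174, 0.0001, -0.0001,

2.59, 1.12, 1.1, 0.0174, 0.0001, -0.0001,
2.59, 1.14, 1.08, 0.0174, 0.0001, -0.0001,
2.59, 1.16, 1.06, 0.0174, 0.0001, -0.0001,
2.59, 1.18, 1.04, 0.0174, 0.0001, -0.0001,
2.59, 1.2, 1.02, 0.0174, 0.0001, -0.0001,
2.59, 1.21, 1.0, 0.0174, 0.0001, -0.0001,
```

move_arm(commands=[2.85,1.28,0.08,0.0174,0,0,2.85,1.28,0.05,0.0174,0,0,2.85,1.29,0.03,0.0174,0,0,2.85,1.29,0,0.0174,0,0,2.85,1.29,0,0.0174,0,0,2.85,1.29,0,0.0174,0,0,2.6,1.12,0.3,0.0174,0,0,2.6,1.14,0.7,0.0174,0,0,2.6,1.16,0.7,0.0174,0,0,2.6,1.18,0.7,0.0174,0,0])

```text
clock: 20.0
tcp_pos: [0.5851, -0.0807, 0.2777]
ee_rot: [-169.9, 0.0, 82.9]
wrist_force: [0.5, -0.1, -1.8]
opening: 0.0073
grasp_force: 58.6
```

```bash
python3 - <<'E'
from h import *
E=[.639,-.037,-.122]
p,r=pose();print(p);t,Rt=tgt(E,-.07,0,.1814);rows(p,r,t,Rt,8)
E
```

```text
[ 0.58509725 -0.08074273  0.27765456]
0.63, 0.3, 0.46, 0.0041, 0.0, -0.0002,
0.63, 0.3, 0.46, 0.0041, 0.0, -0.0002,
0.63, 0.31, 0.46, 0.0041, 0.0, -0.0002,
0.63, 0.31, 0.46, 0.0041, 0.0, -0.0002,
0.63, 0.31, 0.46, 0.0041, 0.0, -0.0002,
0.62, 0.31, 0.46, 0.0041, 0.0, -0.0002,
0.62, 0.31, 0.45, 0.0041, 0.0, -0.0002,
0.62, 0.32, 0.45, 0.0041, 0.0, -0.0002,
```

move_arm(commands=[0.63,0.3,0.46,0.004,0,0,0.63,0.3,0.46,0.004,0,0,0.63,0.3,0.46,0.004,0,0,0.63,0.31,0.46,0.004,0,0,0.63,0.31,0.46,0.004,0,0,0.62,0.31,0.46,0.004,0,0,0.62,0.31,0.46,0.004,0,0,0.62,0.31,0.46,0.004,0,0,0,0,0,0,0,0,0,0,0,0,0,0])

```text
clock: 21.25
tcp_pos: [0.6076, -0.0341, 0.2372]
ee_rot: [-168.1, 0.0, 82.9]
wrist_force: [-0.0, -0.2, -1.6]
opening: 0.0071
grasp_force: 58.6
```

```bash
python3 - <<'E'
from h import *
import cv2
s=get_state();print(s["tcp_pos"],s["ee_rot"])
S=get_image("side");T=get_image("top")
cv2.imwrite("pics/s3.png",S[:,:,::-1]);cv2.imwrite("pics/t3.png",T[:,:,::-1])
cr=lambda im,x,y,w,h,f:cv2.resize(im[y:y+h,x:x+w,::-1],None,fx=f,fy=f,interpolation=cv2.INTER_CUBIC)
cv2.imwrite("pics/c6.png",np.hstack([cr(S,285,110,80,120,5),cr(T,220,120,80,120,5)]))
print(proj("side",planar([.639,-.037,-.122],bd([[-.021,0,.1]]))),proj("top",planar([.639,-.037,-.122],bd([[-.021,0,.1]]))))
E
```

```text
[ 0.60761746 -0.03411787  0.23715994] [-1.68079006e+02  4.28188147e-02  8.29244084e+01]
[[337.23006198 187.2936843 ]] [[265.0136206  170.12338824]]
```

View pics/c6.png

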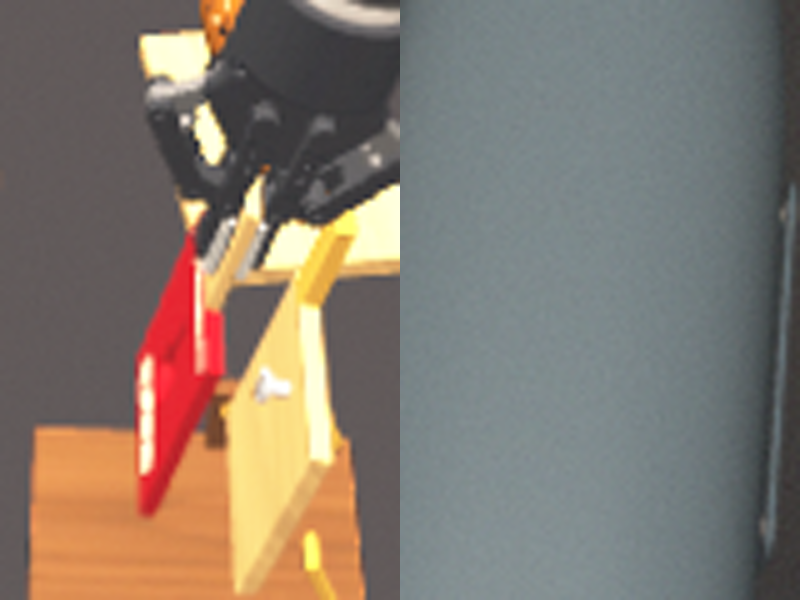

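Side: the sign hangs parallel in front of the board, its panel corners at ≈(323,157)…(314,213). The screw head is at ≈(338,187). The top view is blocked by the arm. Now fitting both in the same picture.

```bash
python3 - <<'E'
from h import *
u=lambda a:np.array(a)/5+[285,110]
p=np.array([.6076,-.0341,.2372]);r=R.from_euler("xyz",[-168.08,.04,82.92],degrees=True)
S=np.array([[-.004,.055,.115],[.004,-.055,.115],[-.004,-.055,0],[-.004,.055,0],[0,0.0,.18]])
px=u([(191,235),(222,372),(147,517),(137,358),(262,180)])
W=lambda d:p+r.apply(np.c_[S[:,1]+d[1],S[:,0]+d[0],.1314-S[:,2]+d[2]])
print("pred",((proj("side",W([0,0,0]))-[285,110])*5).round(0).tolist())
f=lambda d:np.r_[(proj("side",W(d))-px)[:4].ravel()]
q=least_squares(f,[0,0,0],loss="soft_l1");print("sign d",q.x,(f(q.x)*5).round(0))
B=bd([[.006,-.065,.125],[-.006,-.065,0],[-.019,0,.1],[0,.049,.18]]);bp=u([(333,460),(238,592),(265,386),(343,222)])
g=lambda v:(proj("side",planar([v[0],v[1],-.127],B))-bp).ravel()
q=least_squares(g,[.63,-.03],loss="soft_l1");print("easel",q.x,(g(q.x)*5).round(0))
for n in("easel","sign"):
  for d in cut_out("side",n)[:3]: print(n,d["p"],(np.array(d["box"])).round(1))
E
```

```text
pred [[196.0, 205.0], [219.0, 370.0], [135.0, 512.0], [134.0, 354.0], [250.0, 189.0]]
sign d [0.02368745 0.05785505 0.0680565 ] [ 7. -6. -3.  8. -5. -8.  3.  6.]
easel [ 0.638767   -0.03510314] [ 2.  1. -7.  6. -1. -2.  4. -5.]
easel 0.93 [290.3 153.7  67.3  94. ]
sign 0.97 [184.9 324.3  32.8  58.5]
sign 0.91 [305.7 330.8  33.9  43. ]
sign 0.8 [188.1 274.2  44.2  28.5]
```

```bash
python3 - <<'E'
from h import *
E=[.638,-.0352,-.127]
p,r=pose();t,Rt=tgt(E,-.032,0,.1814);rows(p,r,t,Rt,6);print()
t2,_=tgt(E,-.0125,0,.1814);rows(t,Rt,t2,Rt,1)
E
```

```text
0.05, 0.63, 0.01, 0.0003, 0.0002, 0.0005,
0.05, 0.63, 0.01, 0.0003, 0.0002, 0.0005,
0.05, 0.63, 0.01, 0.0003, 0.0002, 0.0005,
0.05, 0.63, 0.01, 0.0003, 0.0002, 0.0005,
0.05, 0.63, 0.01, 0.0003, 0.0002, 0.0005,
0.05, 0.63, 0.01, 0.0003, 0.0002, 0.0005,

-0.0, 1.95, 0.0, 0.0, 0.0, 0.0,
```

move_arm(commands=[0.05,0.63,0.01,0,0,0,0.05,0.63,0.01,0,0,0,0.05,0.63,0.01,0,0,0,0.05,0.63,0.01,0,0,0,0.05,0.63,0.01,0,0,0.003,0.05,0.63,0.01,0,0,0,0,0.3,0,0,0,0,0,0.3,0,0,0,0,0,0.3,0,0,0,0,0,0.1,0,0,0,0])

```text
clock: 22.7
tcp_pos: [0.6544, -0.0369, 0.2266]
ee_rot: [-168.1, 0.1, 82.7]
wrist_force: [-0.1, 0.7, -3.1]
opening: 0.0073
grasp_force: 58.7
```

move_arm(commands=[0,0.1,0,0,0,0,0,0.1,0,0,0,0,0,0.1,0,0,0,0,0,0.1,0,0,0,0,0,0.1,0,0,0,0,0,0,0,0,0,0,0,0,0,0,0,0,0,0,0,0,0,0,0,0,0,0,0,0,0,0,0,0,0,0])

```text
clock: 23.95
tcp_pos: [0.6591, -0.0375, 0.2256]
ee_rot: [-168.1, 0.1, 82.8]
wrist_force: [0.2, 0.3, -1.6]
opening: 0.0073
grasp_force: 58.7
```

```bash
python3 - <<'E'
from h import *
import cv2
s=get_state();print(s["tcp_pos"],s["ee_rot"],s["wrist_force"],s["wrist_torque"])
p,r=pose();t,Rt=tgt([.638,-.0352,-.127],-.0125,0,.1814);rows(p,r,t,Rt,1)
S=get_image("side")
cr=lambda im,x,y,w,h,f:cv2.resize(im[y:y+h,x:x+w,::-1],None,fx=f,fy=f,interpolation=cv2.INTER_CUBIC)
cv2.imwrite("pics/c7.png",cr(S,295,130,65,100,6))
E
```

```text
[ 0.65911701 -0.03748861  0.22560744] [-1.68076737e+02  6.63033497e-02  8.27508858e+01] [ 0.22936364  0.31305155 -1.63704458] [-0.01157625 -0.28566212 -0.01690472]
-0.04, 0.42, -0.03, 0.0011, 0.0012, 0.0002,
```

No contact force although the sign is already past the head's outer face. I'll advance gently.

move_arm(commands=[0,0.1,0,0,0,0,0,0.1,0,0,0,0,0,0.1,0,0,0,0,0,0.1,0,0,0,0,0,0.05,0,0,0,0,0,0,0,0,0,0,0,0,0,0,0,0,0,0,0,0,0,0,0,0,0,0,0,0,0,0,0,0,0,0])

```text
clock: 25.25
tcp_pos: [0.6635, -0.0381, 0.2246]
ee_rot: [-168.1, 0.1, 82.7]
wrist_force: [0.1, 0.5, -2.8]
opening: 0.0072
grasp_force: 58.7
```

View pics/c7.png

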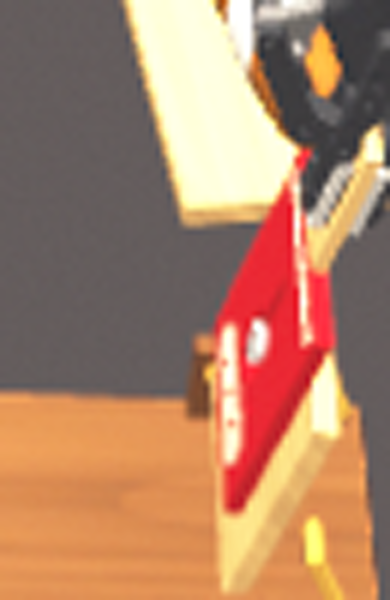

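The head shows white through the entry at side ≈(338,187). I keep going until it lightly touches the board.

move_arm(commands=[0,0.1,0,0,0,0,0,0,0,0,0,0,0,0.1,0,0,0,0,0,0,0,0,0,0,0,0,0,0,0,0,0,0,0,0,0,0,0,0,0,0,0,0,0,0,0,0,0,0,0,0,0,0,0,0,0,0,0,0,0,0])

```text
clock: 26.5
tcp_pos: [0.6648, -0.0383, 0.2243]
ee_rot: [-168.0, 0.1, 82.8]
wrist_force: [-5.3, 0.6, -0.9]
opening: 0.0075
grasp_force: 58.9
```

Light contact (5 N), so the sign is on the board. Back off 1 mm and pull down.

move_arm(commands=[0,-0.12,0,0,0,0,0,0,0.3,0,0,0,0,0,0.3,0,0,0,0,0,0.3,0,0,0,0,0,0.3,0,0,0,0,0,0.3,0,0,0,0,0,0.3,0,0,0,0,0,0.3,0,0,0,0,0,0,0,0,0,0,0,0,0,0,0])

```text
clock: 27.75
tcp_pos: [0.66, -0.0377, 0.204]
ee_rot: [-168.1, 0.1, 82.7]
wrist_force: [0.8, -0.1, -2.3]
opening: 0.0073
grasp_force: 58.8
```

move_arm(commands=[0,0,0.2,0,0,0,0,0,0.2,0,0,0,0,0,0.2,0,0,0,0,0,0.2,0,0,0,0,0,0.2,0,0,0,0,0,0.2,0,0,0,0,0,0.1,0,0,0,0,0,0,0,0,0,0,0,0,0,0,0,0,0,0,0,0,0])

```text
clock: 29.0
tcp_pos: [0.6574, -0.0373, 0.1913]
ee_rot: [-168.1, 0.1, 82.7]
wrist_force: [0.3, -0.0, -3.4]
opening: 0.0074
grasp_force: 58.8
```

move_arm(commands=[0,0,0.1,0,0,0,0,0,0,0,0,0,0,0,0.1,0,0,0,0,0,0,0,0,0,0,0,0.1,0,0,0,0,0,0,0,0,0,0,0,0,0,0,0,0,0,0,0,0,0,0,0,0,0,0,0,0,0,0,0,0,0])

```text
clock: 30.25
tcp_pos: [0.6571, -0.0373, 0.1899]
ee_rot: [-168.2, 0.1, 82.8]
wrist_force: [1.0, -0.3, 10.9]
opening: 0.0074
grasp_force: 60.7
```

Seated: the upward force rose to 11 N. I relieve it and release.

move_arm(commands=[0,0,-0.1,0,0,0,0,0,-0.1,0,0,0,0,0,0,0,0,0,0,0,0,0,0,0,0,0,0,0,0,0,0,0,0,0,0,0,0,0,0,0,0,0,0,0,0,0,0,0,0,0,0,0,0,0,0,0,0,0,0,0])

```text
clock: 31.5
tcp_pos: [0.6571, -0.0373, 0.1902]
ee_rot: [-168.1, 0.1, 82.7]
wrist_force: [1.2, -0.6, 1.3]
opening: 0.0073
grasp_force: 59.2
```

move_arm(commands=[0,0,0,0,0,0,0,0,0,0,0,0,0,0,0,0,0,0,0,0,0,0,0,0,0,0,0,0,0,0,0,0,0,0,0,0,0,0,0,0,0,0,0,0,0,0,0,0,0,0,0,0,0,0,0,0,0,0,0,0], gripper=0.4)

```text
clock: 32.75
tcp_pos: [0.6571, -0.0373, 0.1902]
ee_rot: [-168.1, 0.1, 82.7]
wrist_force: [0.3, -0.0, -0.9]
opening: 0.0342
grasp_force: 0.0
```

move_arm(commands=[0,0,-0.5,0,0,0,0,0,-1,0,0,0,0,0,-1.5,0,0,0,0,0,-1.5,0,0,0,0,0,-2,0,0,0,0,0,-2,0,0,0,0,0,-2,0,0,0,0,0,-2,0,0,0,0,0,-2,0,0,0,0,0,-1,0,0,0])

```text
clock: 34.0
tcp_pos: [0.6866, -0.041, 0.3376]
ee_rot: [-168.8, 0.0, 82.7]
wrist_force: [-0.3, -0.4, -1.0]
opening: 0.0339
grasp_force: 0.0
```

```bash
python3 - <<'E'
from h import *
import cv2
s=get_state();print(s["clock"],s["tcp_pos"],s["wrist_force"])
S=get_image("side")
cr=lambda im,x,y,w,h,f:cv2.resize(im[y:y+h,x:x+w,::-1],None,fx=f,fy=f,interpolation=cv2.INTER_CUBIC)
cv2.imwrite("pics/c8.png",cr(S,270,110,110,120,5))
E
```

```text
34.0 [ 0.68656005 -0.04098955  0.33761858] [-0.2565246  -0.3571422  -0.96575646]
```

View pics/c8.png

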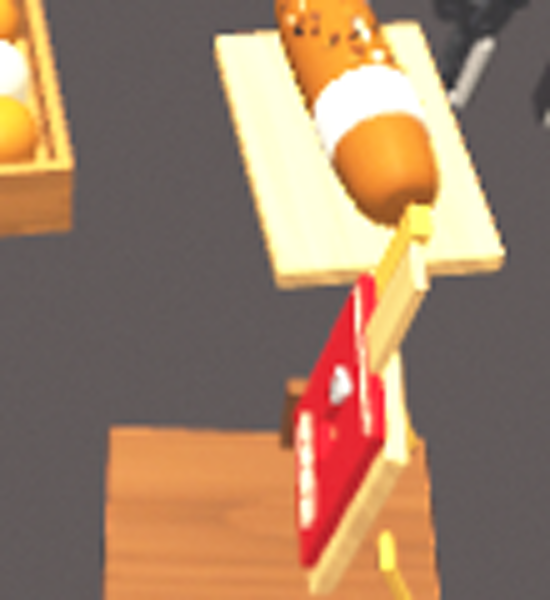

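The sign hangs upright on the open board, with the screw head (side ≈(338,187)) at the top of the slot. The gripper is clear of it, and the loaf and crate are where they were.

```bash
python3 -c "
from plant import *
print(close_job())"
```

```text
the job is handed in; nothing more can be done
None
```

The easel board is open against its stop and the large red sign hangs upright on the screw, pulled down until the screw met the top of the slot; the job is handed in at about 34 s, with nothing touching and no sign that the jar, loaf or crate were disturbed.

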